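# Catch the batteries in the pan and hold it up level

### The job

Take the metal pan by its grip, hold it under the lip of the battery dispenser and push the paddle below the chute back with the pan's front wall, so that all three batteries roll off into the pan. Then draw the pan out from under the dispenser, lift it level to at least 12 cm above the table and finish while holding it there, steady, level and clear of the dispenser, with the three batteries in it. Keep the pan upright all the time and leave the other things on the table where they are.

Things in the scene. Friction and masses are not known exactly. Their poses are not given: they have to be found in the camera images.
- pan: Open sheet-metal catching pan, loose on the table: 96 mm long (its x), 100 mm wide (its y), 40 mm high, walls and floor 3 mm, 130 g. Origin: centre of its underside, z up. An upright black grip stands out from its -x wall.
- pan_grip (a point): Best grasp point, at pan x = -85, y = 0, z = 30 mm, axes as the pan's. The grip is a solid upright fin 14 mm thick in y, from pan x = -48 to -116 mm and z = 6 to 46 mm: pinch it across its thickness from above. The full pan is nose-heavy: grip with 40 N or more.
- dispenser: Grey battery dispenser, fixed, 180 mm long, 110 wide, 180 high. Origin: on the table below the chute. The chute (67 mm wide) slopes down at 24 degrees to its own -x, towards the robot, to an open lip. Three batteries wait one behind the other in it behind the gate's stop blade. Its base and stand reach the table from x = +8 mm backwards; forward of that the space under the chute is free.
- lip (a point): Middle of the chute's lower end (top of its floor, 3 mm thick): x = -75, y = 0, z = 74 mm in the dispenser's frame, axes as the dispenser's. Batteries roll off here towards the dispenser's -x and land up to about 60 mm in front of it.
- gate (a joint): Angle of the dispenser's release gate, rad: 0 shut, 0.9 fully open. A metal rocker on a cross pivot (dispenser x = -40, z = 87 mm): pushing its paddle towards the dispenser's +x raises the stop blade over the chute. Above about 0.35 the batteries pass. It takes about 1 N and falls shut by itself.
- paddle (a point): Middle of the front face of the gate's paddle, a plate 88 mm wide hanging under the chute, 33 mm behind the lip; when shut it reaches from 33 to 63 mm above the table. The pan's front (+x) wall can push it: with the pan's rim about 54 mm above the table a push of 22 mm opens the gate.
- cell_1_mid (a point): Middle of battery 1 of 3: a round cell 50 mm long, 16 mm thick, 23 g, lying across the chute (1 nearest the gate); its y axis is the cell's length.
- cell_2_mid (a point): Middle of battery 2 of 3: a round cell 50 mm long, 16 mm thick, 23 g, lying across the chute (1 nearest the gate); its y axis is the cell's length.
- cell_3_mid (a point): Middle of battery 3 of 3: a round cell 50 mm long, 16 mm thick, 23 g, lying across the chute (1 nearest the gate); its y axis is the cell's length.
- terminal_board: Bystander, loose: screw-terminal circuit board, 78 x 62 x 21 mm; origin under its middle. Leave it where it is.
- stepper_1: Bystander, loose: small geared stepper motor, 28 x 43 x 32 mm; origin under its middle. Leave it where it is.
- tape_black: Bystander, loose: roll of black tape lying flat, 62 mm across, 19 mm high; origin under its middle. Leave it where it is.
- pliers: Bystander, loose: small pliers lying flat, 50 x 148 x 11 mm; origin under its middle. Leave it where it is.
- usb_stick: Bystander, loose: usb stick, 18 x 52 x 9 mm; origin under its middle. Leave it where it is.

How it is judged:
By the outcome, as a careful person would: the job done as asked, in the order asked, and still so for the second after the job is handed in, while the arm keeps its last pose, push and grip.
It also fails if it takes over 58 s, if anything falls off the work surface, if the arm or the gripper's body presses on something with over 40 N, if the wrist force passes 120 N, or if a joint passes its speed limit or range.

### The arm

A 7-joint arm with a two-finger parallel gripper is mounted at the origin on a cart in front of the work surface, level with it; the furniture and walls round the work are solid. World frame = base frame: x ahead of the robot, y to its left, z up, the work surface at z = 0. Lengths are in mm, angles in rad, forces in N, time in s.
With the tool pointing down it reaches from about 425 to 1025 mm from the base axis. Payload 9.4 kg.
Tool frame: the origin (TCP) lies between the finger pads; the fingertips stand 14 mm ahead of it and the grasp point (between the pads) lies 5 mm behind it; z points along the fingers, y is the line along which they close (so a half turn about z gives the same grasp; the last joint's range is limited). The gripper opens to 93 mm and grips with 3 to 60 N. Pads are 15 mm wide; open, the fingers measure 128 mm over their backs; the gripper's body (75 mm by 188 mm) begins 65 mm behind the grasp point.
Start: joints at [1.08, 0.599, -0.003, 1.599, 0.002, 0.943, -0.08], TCP at [291.507, -663.813, 232.618] pointing down, gripper open.
Joint ranges: [-2.57, 2.57], [-0.35, 1.97], [-1.29, 1.29], [0.11, 2.56], [-1.05, 4.19], [0.11, 1.86], [-2.63, 2.63]. Speed limits (rad/s): [2.22, 2.22, 3.01, 3.01, 3.14, 3.14, 3.14].

### API

Orientations are given as a rotation vector (axis times angle).
In Python, from station import arm gives the robot as it stands.
- The arm moves only by the tool step_arm, never from a script. Its arguments are lists of equal length, an entry for each row: "delta_pos": the shift along the world's x, y, z in cm, a list of three; "rot": the turn, a rotation vector about the world's x, y, z in rad, a list of three. In form: {"delta_pos": [[tx, ty, tz], ...], "rot": [[ax, ay, az], ...]}. A call has 1 to 10 rows; each row is the pose to reach, as a shift and turn from the pose commanded when the call began; what a row does not reach only later rows make up. A row lasts 1/8 s, in which the tool goes at most 62.5 mm and 10.7 degrees, less where a joint would pass 70% of its speed; a pose out of reach is approached as far as the arm can. A call with a gripper value outside its range is refused whole. "hand" is the opening in per cent of the stroke, from 0 (shut) to 100 (fully open), set as the call begins (left out, the last holds). The fingers move at their own pace and stop on an object; the grip force is fixed at half the most. Time passes only in rows, so rows that repeat a pose let the fingers close. It gives the time, the measured TCP pose, the force, the opening and the grip force at its end, in the units of the state.
- arm.get_state(): the state, without advancing time (a new reading comes with each control period).
- arm.get_image(name): name is "scene" or "top"; returns (picture, depth): 384x512x3 uint8, red, green, blue; 384x512 float32, mm along the optical axis (not along the pixel's ray), 0 where there is no reading.
- arm.get_calibration(name): a dict with "fx", "fy", "cx", "cy" (pixels), "k1" (the pictures are not rectified: a ray, as slopes to the right and down, at radius r is drawn at 1 + k1 r^2 times it, then the intrinsics apply), "T" (4x4, takes a point from camera to world coordinates). Camera axes: x right, y up, looking along -z (the intrinsics and any distortion apply to the point x, -y, -z); pixel columns grow to the right and rows downward; lengths in mm; the calibration is good to about 2 mm. A picture is of the moment at which its call begins. get_calibration takes no time and is no camera call.
- arm.sign_off(): hands the job in; it is judged then, once.
The state is a dict: "time": time; "joints": joint angles; "joint_vel": joint speeds; "tau": joint torques, N m; "position": TCP position; "eef_rot": TCP orientation; "wrist_force": force on the tool from outside, world axes, zero at the start; "torque": the same for the moment, N m; "opening": finger opening in mm; "gripper_force": force on a finger pad.
Only numpy, scipy, OpenCV 4.12 (cv2) and the standard library are available. Lean on these libraries where they do the work, as an engineer would, in place of code of your own. Each camera call takes 0.05 s, during which the arm holds its last target. There are 200 camera calls.

## Working session

There is one attempt and no reset: what is moved stays moved. The work goes in short steps, Python scripts to look and compute and a tool call to move; the robot and the scene stay as the last step left them, time stands still between calls to the robot, and variables do not carry over. Pictures are saved under pics/ and viewed, at most 10 in all, crops included, and the job is handed in when it is done.

Besides the shell and the picture viewer there is one more tool, called after "Emit:" in YAML: its name, and indented under it one key for each argument. step_arm: Moves the arm, as the interface text tells. Its arguments: {"type":"object","properties":{"delta_pos":{"type":"array"},"rot":{"type":"array"},"hand":{"type":"number"}},"required":["delta_pos","rot"]}

```bash
ls; mkdir -p pics; cat > h.py <<'E'
import numpy as np,cv2
from station import arm
def grab(n):
    im,d=arm.get_image(n); np.savez(f'/tmp/{n}.npz',im=im,d=d); return im,d
def world(n,d):
    c=arm.get_calibration(n);h,w=d.shape
    v,u=np.mgrid[:h,:w].astype(float)
    K=np.array([[c['fx'],0,c['cx']],[0,c['fy'],c['cy']],[0,0,1.]])
    p=cv2.undistortPoints(np.stack([u.ravel(),v.ravel()],1)[:,None],K,np.array([c['k1'],0,0,0.]))[:,0]
    z=d.ravel(); P=np.stack([p[:,0]*z,-p[:,1]*z,-z,np.ones_like(z)],1)
    W=(P@np.array(c['T']).T)[:,:3].reshape(h,w,3); W[d==0]=np.nan
    return W
E
python3 - <<'E'
from h import *
a,_=grab('scene');b,_=grab('top')
cv2.imwrite('pics/s0.png',a[...,::-1]);cv2.imwrite('pics/t0.png',b[...,::-1])
print(arm.get_state()); print(arm.get_calibration('top'))
E
```

```text
pics
{'time': 0.1, 'joints': array([ 1.08029918,  0.60004031, -0.00255934,  1.60005002,  0.00177852,
        0.94293284, -0.0797882 ]), 'joint_vel': array([ 0.00081661, -0.00269777,  0.0001154 , -0.00188242, -0.0007601 ,
        0.000398  , -0.00030867]), 'tau': array([ 5.48799959e-03, -7.66561890e+01,  1.50268804e+00, -2.52941108e+01,
       -5.22731559e-02,  1.36055218e-02,  7.36454899e-05]), 'position': array([ 291.34343467, -663.41530892,  231.84951611]), 'eef_rot': array([-3.07322541e+00, -6.45190598e-01,  6.23105606e-04]), 'wrist_force': array([ 1.06529256, -0.63361744, -0.22361852]), 'torque': array([-0.027907  ,  0.02393578, -0.00085291]), 'gripper_force': 0.0, 'opening': 92.620156115525}
{'fx': 379.7365579143747, 'fy': 379.7365579143747, 'cx': 253.05377775109588, 'cy': 184.1050207530164, 'k1': -0.03762220440434825, 'T': array([[ 2.14513861e-02,  9.88761583e-01, -1.47953945e-01,
         4.18279879e+02],
       [-9.99749567e-01,  2.21584171e-02,  3.13190428e-03,
         6.06164903e+01],
       [ 6.37513185e-03,  1.47849708e-01,  9.88989293e-01,
         1.06817099e+03],
       [ 0.00000000e+00,  0.00000000e+00,  0.00000000e+00,
         1.00000000e+00]])}
```

View pics/s0.png

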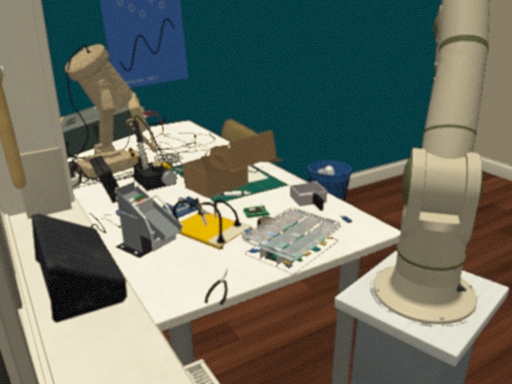

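View pics/t0.png

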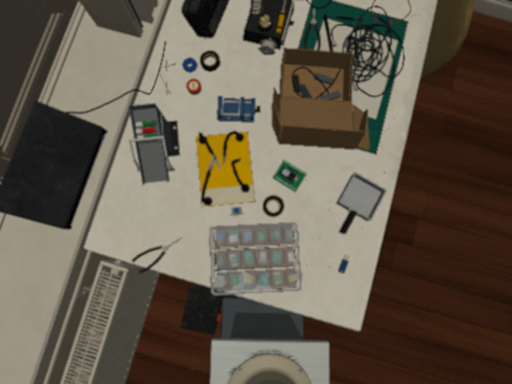

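The top picture shows the pan at about (362,197) with its grip down to (345,230). The dispenser is at about (150,145), with its lip down at about (153,182) and batteries at (148,128). Now I'll measure them.

```bash
python3 - <<'E'
from h import *
D=np.load('/tmp/top.npz');im,d=D['im'],D['d'];W=world('top',d)
def crop(u0,u1,v0,v1,s): return cv2.resize(im[v0:v1,u0:u1,::-1],None,fx=s,fy=s,interpolation=cv2.INTER_CUBIC)
c=np.hstack([crop(115,195,90,190,5),crop(320,400,160,260,5)]);cv2.imwrite('pics/c0.png',c)
print('table z',np.nanmedian(W[240:260,150:200,2]))
# dispenser heights
for v in range(100,188,4):
    print(v,[tuple(int(x) for x in np.nan_to_num(W[v,u])) for u in range(136,180,6)])
Z=W[...,2]
m=np.zeros(Z.shape,np.uint8);m[165:240,325:395]=(Z[165:240,325:395]>15)
print('pan px',m.sum())
P=W[m>0];print(cv2.minAreaRect(P[:,:2].astype(np.float32)))
hsv=cv2.cvtColor(im,cv2.COLOR_RGB2GRAY)
g=np.zeros_like(m);g[195:245,330:375]=hsv[195:245,330:375]<60
n,l,s,ce=cv2.connectedComponentsWithStats(g);print(s[1:],ce[1:])
for i in range(1,n):
    if s[i,4]>30:
        Q=W[l==i];print(np.nanmedian(Q,0),cv2.minAreaRect(Q[:,:2].astype(np.float32)),np.nanpercentile(Q[:,2],[10,50,90]))
E
```

```text
table z -0.08525627924859691
100 [(821, 407, 0), (823, 391, -3), (822, 373, -2), (821, 354, 2), (821, 336, 2), (823, 319, 0), (824, 302, -2), (824, 284, -2)]
104 [(808, 407, 0), (742, 333, 182), (743, 319, 179), (744, 305, 178), (810, 336, 0), (811, 319, -3), (811, 301, -1), (812, 283, -3)]
108 [(738, 353, 164), (741, 340, 157), (743, 326, 151), (744, 311, 151), (797, 334, 2), (797, 317, 1), (799, 300, 0), (798, 282, 1)]
112 [(732, 356, 152), (733, 342, 148), (734, 327, 147), (734, 311, 149), (744, 304, 119), (785, 316, 1), (786, 299, 0), (788, 282, -4)]
116 [(723, 357, 146), (724, 343, 143), (724, 326, 147), (726, 313, 141), (744, 311, 88), (774, 316, -1), (774, 298, 0), (774, 281, 0)]
120 [(714, 358, 140), (715, 343, 140), (715, 327, 141), (716, 312, 139), (743, 319, 55), (745, 303, 50), (761, 297, 0), (762, 280, 0)]
124 [(702, 355, 148), (701, 338, 152), (702, 324, 150), (702, 309, 151), (706, 297, 138), (730, 300, 61), (748, 296, 5), (748, 278, 4)]
128 [(696, 359, 131), (695, 343, 135), (692, 324, 147), (693, 309, 145), (695, 296, 140), (716, 297, 69), (735, 294, 9), (738, 279, 0
[... 1685 characters left out ...]
(572, 304, 75), (572, 287, 78), (584, 288, -1), (585, 271, -1)]
184 [(570, 390, 1), (557, 345, 94), (571, 356, -2), (572, 339, 0), (572, 322, -2), (572, 305, 0), (572, 287, 2), (573, 270, 0)]
pan px 598
((518.2391357421875, -226.56512451171875), (102.48016357421875, 163.91061401367188), 59.81603240966797)
[[374 208   1   1   1]
 [340 211  17  22 136]
 [373 210   1   1   1]
 [372 212   1   1   1]] [[374.         208.        ]
 [347.74264706 221.375     ]
 [373.         210.        ]
 [372.         212.        ]]
[ 476.42566068 -200.33363497   44.40495909] ((476.07244873046875, -201.78717041015625), (13.0609712600708, 66.01127624511719), 58.28656005859375) [34.7620836  44.40495909 47.21372866]
```

View pics/c0.png

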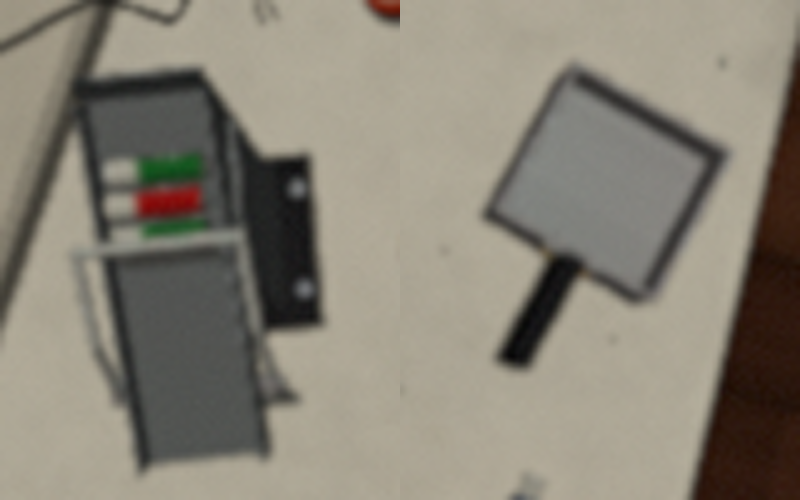

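```bash
python3 - <<'E'
from h import *
D=np.load('/tmp/top.npz');im,d=D['im'],D['d'];W=world('top',d);Z=W[...,2]
# chute floor plane, robust
m=np.zeros(Z.shape,bool);m[146:182,140:172]=1
P=W[m];P=P[~np.isnan(P).any(1)]
c=np.array([-1.8,.44,0.]);k=np.ones(len(P),bool)
A=np.c_[np.ones(len(P)),P[:,:2]]
c=np.linalg.lstsq(A,P[:,2],rcond=None)[0]
for t in (15,8,5,4,4,4):
    k=abs(A@c-P[:,2])<t; c=np.linalg.lstsq(A[k],P[k,2],rcond=None)[0]
print('slope',np.degrees(np.arctan(np.hypot(c[1],c[2]))),'yaw',np.degrees(np.arctan2(c[2],c[1])),k.sum())
F=P[k]
print(cv2.minAreaRect(F[:,:2].astype(np.float32)))
b=np.digitize(F[:,0],np.arange(560,680,10))
for i in np.unique(b):
    q=F[b==i];print(560+10*(i-1),len(q),q[:,1].min().round(1),q[:,1].max().round(1),q[:,0].min().round(1),q[:,2].mean().round(1))
# rims / walls: points above floor plane by 12..30
R=W[140:190,130:180].reshape(-1,3);R=R[~np.isnan(R).any(1)]
h=R[:,2]-(np.c_[np.ones(len(R)),R[:,:2]]@c)
k=(h>12)&(h<35)&(R[:,0]<640)
for s in (R[:,1]>320,R[:,1]<320):
    q=R[k&s];print(len(q),np.polyfit(q[:,0],q[:,1],1),q[:,1].mean(),q[:,0].min(),q[:,0].max(),np.median(h[k&s]))
# batteries by colour
hsv=cv2.cvtColor(im,cv2.COLOR_RGB2HSV)
for nm,mm in (('red',((hsv[...,0]<8)|(hsv[...,0]>172))),('green',(abs(hsv[...,0].astype(int)-65)<20))):
    x=np.zeros(Z.shape,np.uint8);x[110:145,135:165]=(mm&(hsv[...,1]>120))[110:145,135:165]
    n,l,s,ce=cv2.connectedComponentsWithStats(x)
    for i in range(1,n):
        if s[i,4]>8:
            q=W[l==i];print(nm,s[i],np.nanmean(q,0))
# pan rim only
m=np.zeros(Z.shape,np.uint8);m[165:240,325:395]=(Z[165:240,325:395]>33)
print('rim',cv2.minAreaRect(W[m>0][:,:2].astype(np.float32)))
m[l>0]=m[l>0]
# low objects near approach
x=np.zeros(Z.shape,bool);g=cv2.cvtColor(im,cv2.COLOR_RGB2GRAY);x[230:280,125:190]=g[230:280,125:190]<90
q=W[x];q=q[(q[:,0]>330)];print('pliers',np.nanmin(q,0),np.nanmax(q,0))
E
```

```text
slope 24.09526729078551 yaw 6.493929745889908 788
((612.7348022460938, 313.074462890625), (86.82376098632812, 78.63894653320312), 2.299201488494873)
560 17 299.0 344.0 568.3 75.3
570 85 280.4 346.4 570.0 77.6
580 84 282.2 348.0 580.2 82.0
590 92 282.5 347.9 590.1 86.4
600 98 273.4 350.0 600.6 91.0
610 91 274.2 351.9 610.1 95.2
620 93 286.6 352.9 620.0 100.3
630 91 296.0 352.7 630.3 104.4
640 89 297.7 353.5 640.3 109.3
650 48 298.3 352.1 650.1 112.2
118 [2.09826052e-01 2.26556320e+02] 353.649724564609 555.3686854594175 639.1597739376291 21.965493857769516
91 [3.15990389e-02 2.63637700e+02] 282.93517463983846 564.8266926686211 639.7588033912403 22.319919036310594
red [142 127  13   6  67] [689.43880064 324.64498888 142.77594859]
green [143 121  12   5  43] [703.89048005 322.59700856 151.10221993]
green [145 135   9   2  10] [676.92965055 324.65584102 137.69144723]
rim ((518.2391357421875, -226.56512451171875), (102.48016357421875, 163.91061401367188), 59.81603240966797)
pliers [ 330.11292209  298.25283235 -223.33828122] [398.49788396 479.59896154  13.71890354]
```

```bash
python3 - <<'E'
from h import *
D=np.load('/tmp/top.npz');im,d=D['im'],D['d']
c=arm.get_calibration('top');T=np.array(c['T']);K=np.array([[c['fx'],0,c['cx']],[0,c['fy'],c['cy']],[0,0,1.]])
def ray(p,z):
    q=cv2.undistortPoints(np.array(p,float)[:,None],K,np.array([c['k1'],0,0,0.]))[:,0]
    r=np.c_[q[:,0],-q[:,1],-np.ones(len(q))]@T[:3,:3].T
    return T[:3,3]+r*((z-T[2,3])/r[:,2])[:,None]
g=cv2.cvtColor(im,cv2.COLOR_RGB2GRAY).astype(float)
# plate right edge (subpixel crossing of mid grey)
def cross(line,lo,hi):
    a=line[lo:hi]; t=(a.min()+a.max())/2; i=np.where((a[:-1]<t)&(a[1:]>=t))[0][-1]
    return lo+i+(t-a[i])/(a[i+1]-a[i])
pr=[(cross(g[v],168,186),v) for v in range(125,152)]
Q=ray(pr,5);f=np.polyfit(Q[:,0],Q[:,1],1);print('plate edge yaw',np.degrees(np.arctan(f[0])),np.polyval(f,600),np.std(np.polyval(f,Q[:,0])-Q[:,1]))
pf=[(u,cross(g[:,u],140,162)) for u in range(170,178)]
Q2=ray(pf,5);print('plate front',Q2[[0,-1]].round(1))
# lip edge
pl=[(u,cross(g[:,u],174,190)) for u in range(146,167)]
L=ray(pl,74);f2=np.polyfit(L[:,1],L[:,0],1);print('lip yaw',-np.degrees(np.arctan(f2[0])),L[[0,10,-1]].round(1))
# floor vs walls near the lip: profile rows
for v in (172,176,179): print(v,g[v,136:176].astype(int))
E
```

```text
plate edge yaw 7.580143304350698 263.1286075668355 0.3246382495203422
plate front [[654.6 296.9   5. ]
 [657.3 276.9   5. ]]
lip yaw 7.208951254254808 [[565.  341.4  74. ]
 [568.7 315.   74. ]
 [571.2 288.5  74. ]]
172 [167 165 161 151 117  68  42  59  77  84  83  82  82  84  83  82  82  83
  84  82  84  82  83  82  83  84  81  83  80  76  65  75 117 152 161 161
 162 162 164 165]
176 [165 166 168 168 153 114  62  44  67  82  84  82  81  82  84  84  81  82
  84  83  82  84  83  83  82  82  84  82  83  80  69  60  93 137 160 166
 165 166 166 167]
179 [166 166 166 167 157 123  76  48  57  76  82  83  83  82  81  82  81  80
  84  83  81  81  81  82  82  82  84  88  87  86  81  71  82 124 158 166
 164 163 164 165]
```

Emit:
step_arm:
  delta_pos:
    - [1.0,2.5,-0.2]
    - [3.5,8,-1]
    - [6,14,-2]
    - [8.5,20,-3]
    - [11,26,-4]
    - [13.5,32,-5]
    - [16,37.5,-6]
    - [18,42,-7]
    - [19.3,45,-7.7]
    - [19.57,45.53,-8.26]
  rot:
    - [0,0,-0.06]
    - [0,0,-0.17]
    - [0,0,-0.29]
    - [0,0,-0.41]
    - [0,0,-0.53]
    - [0,0,-0.65]
    - [0,0,-0.77]
    - [0,0,-0.87]
    - [0,0,-0.93]
    - [0,0,-0.942]
  hand: 60

```text
time: 1.35
position: [488.1, -205.9, 149.4]
eef_rot: [-3.034, 0.814, 0.001]
wrist_force: [-0.7, -0.7, 0.0]
opening: 55.8
gripper_force: 0.0
```

Emit:
step_arm:
  delta_pos:
    - [0,0,0]
    - [0,0,0]
  rot:
    - [0,0,0]
    - [0,0,0]

```text
time: 1.6
position: [486.6, -210.2, 150.2]
eef_rot: [3.031, -0.823, 0.0]
wrist_force: [-0.1, -0.5, -0.7]
opening: 55.5
gripper_force: 0.0
```

```bash
python3 - <<'E'
from h import *
from scipy.spatial.transform import Rotation as R
s=arm.get_state();print(s['position'],R.from_rotvec(s['eef_rot']).as_matrix().round(3),s['joints'].round(2))
im,d=grab('top');cv2.imwrite('pics/t1.png',cv2.resize(im[130:270,270:430,::-1],None,fx=4,fy=4))
E
```

```text
[ 486.61962788 -210.1980627   150.24408499] [[ 0.863 -0.506  0.   ]
 [-0.506 -0.863 -0.001]
 [ 0.     0.001 -1.   ]] [ 0.13  0.5   0.24  2.13 -0.23  0.54 -1.56]
```

View pics/t1.png

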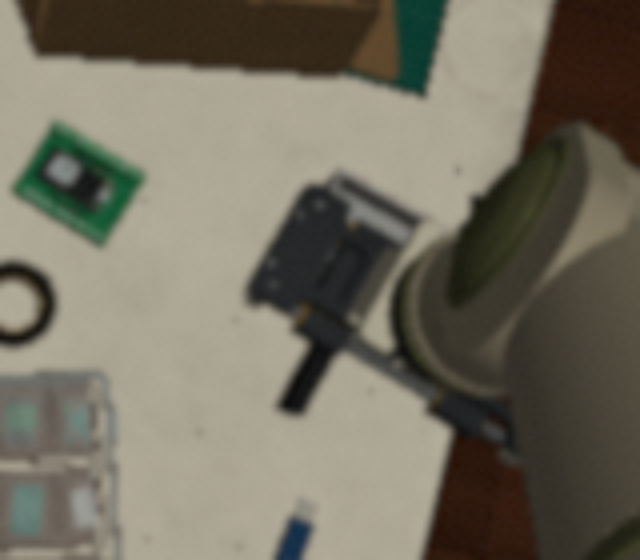

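The pads are over the fin at about (320,340). Gripper parts reach forward over the pan, so I'll check how far with depth.

```bash
python3 - <<'E'
from h import *
D=np.load('/tmp/top.npz');W=world('top',D['d'])
x=np.array([.863,-.506]);y=np.array([.506,.863]);t=np.array([486.6,-210.2])
P=W[130:270,325:420].reshape(-1,3);P=P[~np.isnan(P).any(1)]
a=(P[:,:2]-t)@x;b=(P[:,:2]-t)@y
for z0 in range(130,420,20):
    k=(P[:,2]>z0)&(P[:,2]<=z0+20)&(abs(a)<150)&(abs(b)<150)
    if k.sum()>3: print(z0,k.sum(),np.percentile(a[k],[1,99]).round(),np.percentile(b[k],[1,99]).round())
im,d=grab('scene');cv2.imwrite('pics/s1.png',cv2.resize(im[60:300,180:450,::-1],None,fx=2.5,fy=2.5))
E
```

```text
130 33 [ 32. 150.] [ 10. 149.]
150 100 [ -6. 138.] [-25. 149.]
170 102 [ -9. 141.] [-35. 150.]
190 96 [118. 147.] [102. 149.]
210 132 [-38. 149.] [-77. 149.]
230 526 [-37. 146.] [-77. 144.]
250 709 [-37.  32.] [-67.  96.]
270 42 [-23.  18.] [38. 43.]
290 154 [-36.  33.] [ 9. 43.]
310 119 [-37.  31.] [-5. 42.]
330 89 [-41.  16.] [-14.  43.]
350 190 [-40.  19.] [-20.  42.]
370 127 [-39.  15.] [-10.  41.]
390 23 [-38.  30.] [-6. 46.]
```

View pics/s1.png

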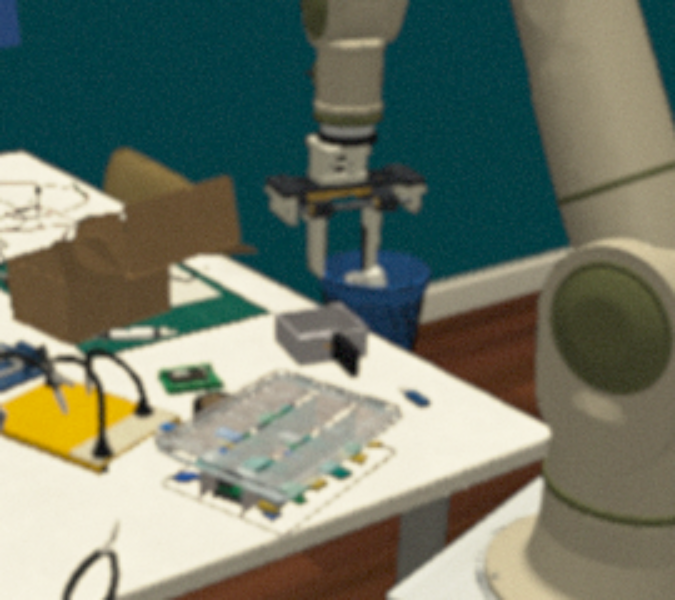

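Emit:
step_arm:
  delta_pos:
    - [0,0.1,-1]
    - [0,0.1,-3.5]
    - [0,0.1,-6]
    - [0,0.1,-8.5]
    - [0,0.1,-10.5]
    - [0,0.1,-11.7]
    - [0,0.1,-12.3]
    - [0,0.1,-12.5]
    - [0,0.1,-12.5]
  rot:
    - [0,0,0]
    - [0,0,0]
    - [0,0,0]
    - [0,0,0]
    - [0,0,0]
    - [0,0,0]
    - [0,0,0]
    - [0,0,0]
    - [0,0,0]

```text
time: 2.82
position: [487.4, -207.6, 25.4]
eef_rot: [3.033, -0.82, 0.001]
wrist_force: [0.5, 0.3, 0.9]
opening: 55.7
gripper_force: 0.0
```

Emit:
step_arm:
  delta_pos:
    - [0,0,0]
    - [0,0,0]
    - [0,0,0]
    - [0,0,0]
    - [0,0,0]
    - [0,0,0]
    - [0,0,0]
    - [0,0,0]
  rot:
    - [0,0,0]
    - [0,0,0]
    - [0,0,0]
    - [0,0,0]
    - [0,0,0]
    - [0,0,0]
    - [0,0,0]
    - [0,0,0]
  hand: 0

```text
time: 3.82
position: [487.2, -207.6, 25.1]
eef_rot: [3.033, -0.82, -0.0]
wrist_force: [-0.7, -0.8, 1.9]
opening: 13.7
gripper_force: 29.9
```

Emit:
step_arm:
  delta_pos:
    - [0,0,0.4]
    - [0,0,1.5]
    - [0,0,3.5]
    - [0,0,6]
    - [0,0,8.5]
    - [0,0,11]
    - [0,0,13.2]
    - [0,0,14.6]
    - [0,0,15]
    - [0,0,15]
  rot:
    - [0,0,0]
    - [0,0,0]
    - [0,0,0]
    - [0,0,0]
    - [0,0,0]
    - [0,0,0]
    - [0,0,0]
    - [0,0,0]
    - [0,0,0]
    - [0,0,0]

```text
time: 5.08
position: [487.1, -207.3, 174.9]
eef_rot: [-3.033, 0.82, 0.0]
wrist_force: [-0.1, -0.5, -1.6]
opening: 13.8
gripper_force: 29.9
```

```bash
python3 - <<'E'
from h import *
im,d=grab('top');W=world('top',d)
P=W[130:270,325:420].reshape(-1,3);P=P[~np.isnan(P).any(1)]
t=np.array([487.2,-207.5])+70*np.array([.863,-.506])
x=np.array([.863,-.506]);y=np.array([.506,.863])
a=(P[:,:2]-t)@x;b=(P[:,:2]-t)@y
k=(abs(a)<55)&(abs(b)<55)&(P[:,2]>130)&(P[:,2]<205)
for lo in range(-50,60,10):
    q=k&(a>lo)&(a<=lo+10)
    if q.sum(): print(lo,q.sum(),np.percentile(P[q,2],[5,50,95]).round(),np.percentile(b[q],[1,99]).round())
f=k&(P[:,2]<165)&(abs(a)<40)&(abs(b)<40)
if f.sum()>10: print('floor fit',np.linalg.lstsq(np.c_[np.ones(f.sum()),a[f],b[f]],P[f,2],rcond=None)[0],f.sum())
cv2.imwrite('pics/s2.png',cv2.resize(arm.get_image('scene')[0][60:300,240:400,::-1],None,fx=2.5,fy=2.5))
E
```

```text
-50 43 [152. 178. 192.] [28. 50.]
-40 19 [151. 153. 190.] [26. 50.]
-30 21 [150. 152. 153.] [26. 42.]
-20 10 [153. 172. 193.] [20. 52.]
-10 57 [150. 153. 190.] [ 8. 52.]
0 73 [149. 152. 191.] [ 7. 53.]
10 80 [150. 153. 190.] [ 3. 53.]
20 108 [150. 152. 189.] [-15.  53.]
30 115 [149. 152. 190.] [-19.  52.]
40 218 [151. 172. 192.] [-15.  52.]
floor fit [ 1.52280511e+02 -3.44382723e-03 -5.65875031e-03] 372
```

View pics/s2.png

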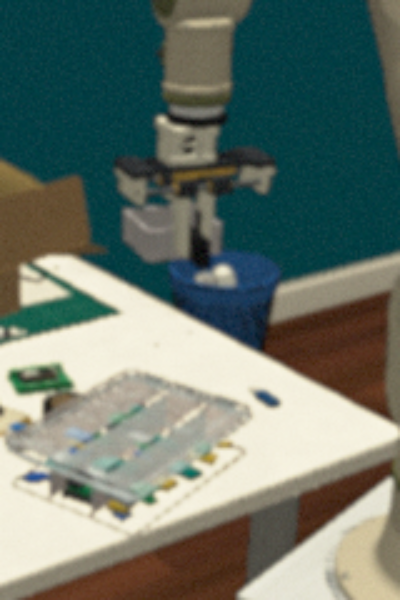

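The pan is held level: its floor is at z≈152 and the slope is under 0.006. Next I'll move it to the front of the dispenser.

Emit:
step_arm:
  delta_pos:
    - [-0.1,0.8,0]
    - [-0.3,3,0]
    - [-0.7,6.5,0]
    - [-1.2,10.5,0]
    - [-1.6,14.5,0]
    - [-2.05,18.5,0]
    - [-2.5,22.5,0]
    - [-2.9,26.5,0]
    - [-3.4,30.5,0]
    - [-3.8,34.5,0]
  rot:
    - [0,0,0.01]
    - [0,0,0.04]
    - [0,0,0.085]
    - [0,0,0.137]
    - [0,0,0.189]
    - [0,0,0.24]
    - [0,0,0.293]
    - [0,0,0.345]
    - [0,0,0.397]
    - [0,0,0.449]

```text
time: 6.42
position: [447.7, 140.0, 174.9]
eef_rot: [-3.139, 0.117, 0.001]
wrist_force: [0.9, -0.1, -1.0]
opening: 14.1
gripper_force: 29.9
```

Emit:
step_arm:
  delta_pos:
    - [-0.4,4,0]
    - [-0.85,7.8,0]
    - [-1.25,11.2,0]
    - [-1.55,13.8,0]
    - [-1.75,15.4,0]
    - [-1.78,15.9,0]
    - [-1.78,15.9,0]
    - [-1.78,15.9,0]
  rot:
    - [0,0,0.052]
    - [0,0,0.1]
    - [0,0,0.145]
    - [0,0,0.18]
    - [0,0,0.2]
    - [0,0,0.207]
    - [0,0,0.207]
    - [0,0,0.207]

```text
time: 7.42
position: [431.6, 295.4, 175.0]
eef_rot: [3.135, 0.198, -0.0]
wrist_force: [-0.1, 0.3, -1.8]
opening: 13.6
gripper_force: 29.9
```

```bash
cat > m.py <<'E'
from h import *
from scipy.spatial.transform import Rotation as R
import sys
s=arm.get_state();p=s['position'];M=R.from_rotvec(s['eef_rot']).as_matrix();x=M[:2,0];y=np.array([-x[1],x[0]])
print(p.round(1),'yaw',np.degrees(np.arctan2(x[1],x[0])),s['joints'].round(2))
im,d=grab('top');W=world('top',d);cv2.imwrite(f'pics/{sys.argv[1]}.png',cv2.resize(im[90:250,100:220,::-1],None,fx=3.5,fy=3.5))
P=W[60:300,60:330].reshape(-1,3);P=P[~np.isnan(P).any(1)]
a=(P[:,:2]-p[:2])@x-70;b=(P[:,:2]-p[:2])@y;zb=p[2]-25
r=(abs(P[:,2]-zb-38)<4)&(abs(a)<62)&(abs(b)<62)&(a>-30)
print('rim a',np.percentile(a[r],[1,50,97,99.5]).round(1),'b',np.percentile(b[r],[.5,3,97,99.5]).round(1),r.sum())
f=(abs(P[:,2]-zb-3)<8)&(abs(a)<40)&(abs(b)<40)
if f.sum()>10: print('floor',np.linalg.lstsq(np.c_[np.ones(f.sum()),a[f],b[f]],P[f,2]-zb,rcond=None)[0].round(4),f.sum())
E
python3 m.py t2
```

```text
[431.6 295.4 175. ] yaw 7.232431533025474 [-0.8   0.44  0.12  2.12 -0.09  0.58 -2.05]
rim a [-23.9  37.6  48.7  49.3] b [-49.4 -49.2  51.1  52.2] 140
floor [2.6387e+00 1.8000e-03 3.3000e-03] 839
```

View pics/t2.png

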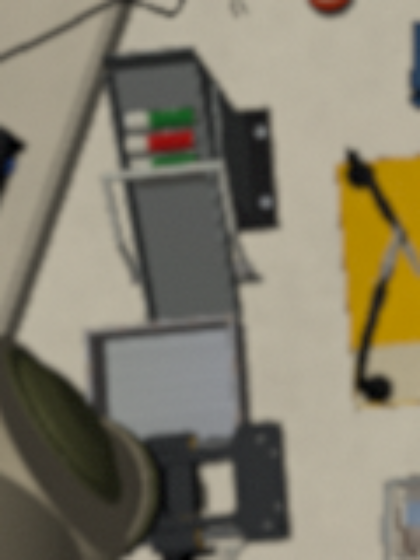

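Emit:
step_arm:
  delta_pos:
    - [0,0,-0.5]
    - [0,0,-2]
    - [0,0,-4.5]
    - [0,0,-7]
    - [0,0,-9.5]
    - [0,0,-11.7]
    - [0,0,-13]
    - [0,0,-13.6]
    - [0,0,-13.6]
  rot:
    - [0,0,0]
    - [0,0,0]
    - [0,0,0]
    - [0,0,0]
    - [0,0,0]
    - [0,0,0]
    - [0,0,0]
    - [0,0,0]
    - [0,0,0]

```text
time: 8.6
position: [431.4, 296.4, 38.9]
eef_rot: [3.135, 0.201, -0.0]
wrist_force: [-0.2, 0.6, -1.4]
opening: 13.9
gripper_force: 29.9
```

Emit:
step_arm:
  delta_pos:
    - [0.3,0.04,0]
    - [1.0,0.13,0]
    - [2.0,0.25,0]
    - [3.0,0.38,0]
    - [4.0,0.51,0]
    - [4.6,0.59,0]
    - [4.8,0.61,0]
    - [4.8,0.61,0]
    - [4.8,0.61,0]
  rot:
    - [0,0,0]
    - [0,0,0]
    - [0,0,0]
    - [0,0,0]
    - [0,0,0]
    - [0,0,0]
    - [0,0,0]
    - [0,0,0]
    - [0,0,0]

```text
time: 9.72
position: [479.0, 302.5, 39.0]
eef_rot: [3.135, 0.201, -0.001]
wrist_force: [-0.3, 0.1, -1.8]
opening: 13.8
gripper_force: 29.9
```

```bash
python3 m.py t3; python3 - <<'E'
from h import *
print(np.mean([ (arm.get_image('top'),arm.get_state()['wrist_force'])[1] for _ in range(6)],0))
E
```

```text
[479.  302.5  39. ] yaw 7.338895817708857 [-0.71  0.7   0.06  2.1  -0.12  0.34 -1.99]
rim a [-23.1  33.8  52.1  52.8] b [-49.8 -49.8  50.5  51.2] 55
floor [ 2.7702 -0.004   0.0029] 471
[ 0.01097709 -0.14188609 -1.60071903]
```

View pics/t3.png

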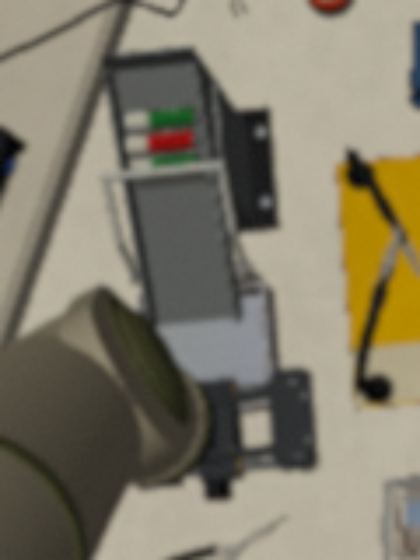

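Emit:
step_arm:
  delta_pos:
    - [0.4,0.05,0]
    - [0.9,0.11,0]
    - [1.4,0.18,0]
    - [1.9,0.24,0]
    - [2.2,0.28,0]
    - [2.2,0.28,0]
  rot:
    - [0,0,0]
    - [0,0,0]
    - [0,0,0]
    - [0,0,0]
    - [0,0,0]
    - [0,0,0]

```text
time: 10.82
position: [501.6, 305.3, 38.9]
eef_rot: [3.135, 0.2, -0.0]
wrist_force: [-1.6, -0.5, -2.5]
opening: 13.5
gripper_force: 30.0
```

```bash
python3 m.py t4; python3 - <<'E'
from h import *
print(np.mean([ (arm.get_image('top'),arm.get_state()['wrist_force'])[1] for _ in range(6)],0))
E
```

```text
[501.6 305.3  38.9] yaw 7.310592532446515 [-0.69  0.71  0.06  2.06 -0.11  0.38 -1.98]
rim a [-26.9  22.2  56.3  56.7] b [-49.4 -49.3 -27.7  36.3] 40
floor [ 2.5616e+00 -5.4000e-03  2.3000e-03] 259
[-0.45754802 -0.27392488 -2.74905706]
```

View pics/t4.png

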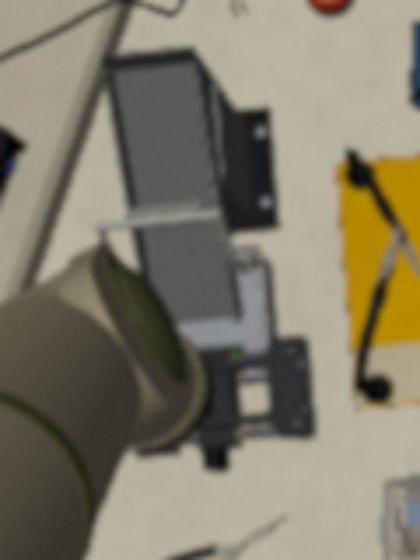

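The chute is empty and a green cell shows in the pan near (237,352). Now I'll draw the pan out.

Emit:
step_arm:
  delta_pos:
    - [-0.2,-0.03,0]
    - [-0.8,-0.1,0]
    - [-1.7,-0.22,0]
    - [-2.8,-0.36,0]
    - [-4,-0.51,0]
    - [-5.2,-0.66,0]
    - [-6.4,-0.82,0]
    - [-7.5,-0.96,0]
    - [-8.2,-1.05,0]
    - [-8.5,-1.09,0]
  rot:
    - [0,0,0]
    - [0,0,0]
    - [0,0,0]
    - [0,0,0]
    - [0,0,0]
    - [0,0,0]
    - [0,0,0]
    - [0,0,0]
    - [0,0,0]
    - [0,0,0]

```text
time: 12.42
position: [416.0, 294.5, 39.0]
eef_rot: [3.135, 0.201, -0.0]
wrist_force: [-0.3, 0.1, -2.6]
opening: 13.9
gripper_force: 30.0
```

Emit:
step_arm:
  delta_pos:
    - [0,0,0.2]
    - [0,0,1]
    - [0,0,2.5]
    - [0,0,4.5]
    - [0,0,6.5]
    - [0,0,8.5]
    - [0,0,10.5]
    - [0,0,12.5]
    - [0,0,13.8]
    - [0,0,14.4]
  rot:
    - [0,0,0]
    - [0,0,0]
    - [0,0,0]
    - [0,0,0]
    - [0,0,0]
    - [0,0,0]
    - [0,0,0]
    - [0,0,0]
    - [0,0,0]
    - [0,0,0]

```text
time: 13.68
position: [416.6, 294.6, 184.1]
eef_rot: [-3.134, -0.2, -0.002]
wrist_force: [-0.4, 0.8, -2.8]
opening: 13.8
gripper_force: 30.0
```

Emit:
step_arm:
  delta_pos:
    - [0,0,0.1]
    - [0,0,0.1]
    - [0,0,0.1]
    - [0,0,0.1]
  rot:
    - [0,0,0]
    - [0,0,0]
    - [0,0,0]
    - [0,0,0]

```text
time: 14.18
position: [416.3, 294.4, 183.6]
eef_rot: [3.135, 0.201, -0.001]
wrist_force: [0.2, 0.2, -2.5]
opening: 14.0
gripper_force: 30.0
```

```bash
python3 m.py t5
```

```text
[416.3 294.4 183.6] yaw 7.324980100108387 [-0.82  0.42  0.13  2.14 -0.1   0.59 -2.06]
rim a [-24.4  34.3  48.7  49.3] b [-49.6 -49.1  52.   52.4] 156
floor [ 2.701e+00 -7.000e-03 -2.400e-03] 698
```

View pics/t5.png

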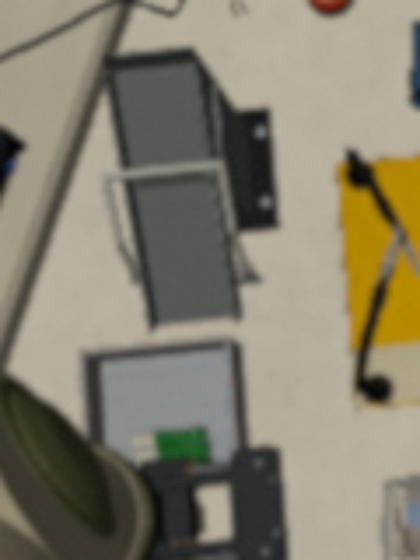

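```bash
python3 - <<'E'
from h import *
F=[]
for _ in range(16):
    im,d=arm.get_image('top');F.append(arm.get_state()['wrist_force'])
F=np.array(F);print(F.mean(0),F.std(0)/4)
W=world('top',d);hsv=cv2.cvtColor(im,cv2.COLOR_RGB2HSV)
for cam in ('top','scene'):
    im,d=arm.get_image(cam);W=world(cam,d);h=cv2.cvtColor(im,cv2.COLOR_RGB2HSV)
    for nm,mm in (('red',(h[...,0]<8)|(h[...,0]>172)),('green',abs(h[...,0].astype(int)-65)<20)):
        x=(mm&(h[...,1]>120)&(h[...,2]>60)&(W[...,0]>330)&(W[...,0]<760)&(W[...,1]>150)&(W[...,1]<480)&(W[...,2]>-20)).astype(np.uint8)
        n,l,s,_=cv2.connectedComponentsWithStats(x)
        for i in range(1,n):
            if s[i,4]>4: print(cam,nm,s[i],np.nanmedian(W[l==i],0).round())
E
```

```text
[-0.14480511 -0.07038109 -2.1634178 ] [0.12894154 0.12369414 0.11239888]
top green [145 213  14   9  90] [468. 290. 187.]
```

```bash
python3 - <<'E'
from h import *
im,d=arm.get_image('top');W=world('top',d)
p=np.array([416.3,294.4]);x=np.array([.9919,.1274]);y=np.array([-x[1],x[0]])
a=(W[...,:2]-p)@x-70;b=(W[...,:2]-p)@y
for v in range(204,228):
    print(v,[(int(a[v,u]),int(b[v,u]),int(W[v,u,2]-158.6),*im[v,u].tolist()) for u in (141,146,151,156,160)])
E
```

```text
204 [(16, 20, 3, 139, 141, 140), (15, 8, 2, 138, 142, 142), (13, -4, 4, 142, 144, 146), (13, -15, 1, 139, 143, 145), (11, -25, 3, 139, 142, 146)]
205 [(14, 20, 3, 140, 142, 142), (13, 8, 1, 140, 142, 142), (11, -4, 4, 138, 141, 142), (10, -15, 1, 138, 142, 144), (9, -25, 3, 138, 141, 144)]
206 [(11, 20, 4, 138, 141, 139), (10, 7, 6, 139, 142, 142), (9, -2, 1, 140, 141, 143), (7, -16, 6, 139, 143, 144), (7, -24, 1, 140, 143, 146)]
207 [(9, 20, 3, 139, 142, 140), (8, 8, 3, 139, 141, 142), (6, -3, 2, 140, 143, 143), (5, -15, 3, 139, 142, 145), (4, -24, 3, 140, 143, 146)]
208 [(6, 20, 3, 138, 141, 140), (5, 8, 2, 141, 143, 143), (4, -3, 2, 140, 142, 144), (3, -15, 3, 141, 144, 147), (2, -24, 3, 141, 143, 146)]
209 [(4, 21, 0, 139, 141, 141), (3, 8, 4, 141, 144, 144), (2, -2, 1, 141, 143, 144), (0, -15, 5, 140, 143, 145), (0, -24, 3, 140, 142, 146)]
210 [(2, 21, 2, 140, 142, 141), (1, 9, 2, 140, 141, 141), (0, -2, 2, 139, 142, 142), (-1, -15, 4, 134, 138, 139), (-2, -25, 6, 141, 144, 146)]
211 [(0, 21, 2, 137, 139, 138), (-1, 9, 2, 134, 137, 137), (-2, -3, 5, 132, 136, 136), (-3, -14, 0, 
[... 1706 characters left out ...]
, 42, 44, 45), (-39, -30, 120, 46, 44, 45), (-40, -39, 113, 83, 85, 81), (-41, -47, 112, 78, 79, 77)]
224 [(-39, -8, 117, 35, 36, 38), (-40, -19, 118, 43, 43, 46), (-41, -30, 119, 45, 45, 44), (-42, -39, 113, 79, 79, 77), (-45, -53, 139, 72, 72, 72)]
225 [(-46, -29, 189, 30, 30, 29), (-42, -19, 120, 40, 43, 43), (-45, -34, 138, 41, 42, 43), (-46, -44, 137, 57, 57, 57), (-47, -52, 137, 53, 53, 53)]
226 [(-49, -30, 195, 25, 27, 23), (-46, -25, 140, 41, 42, 42), (-47, -35, 139, 42, 43, 45), (-48, -44, 138, 42, 45, 46), (-49, -53, 138, 40, 41, 43)]
227 [(-52, -35, 214, 29, 28, 22), (-48, -25, 140, 43, 43, 46), (-49, -34, 138, 40, 43, 43), (-50, -44, 138, 43, 43, 45), (-50, -52, 136, 56, 56, 54)]
```

```bash
python3 -c "
from station import arm
s=arm.get_state();print(s['time'],s['position'],s['gripper_force']);print(arm.sign_off())"
```

```text
15.175 [416.40411468 294.48006697 184.02818509] 29.979676008224487
the job is handed in; nothing more can be done
None
```

I handed the job in with the pan held level, its underside about 158 mm above the table and about 35 mm clear of the dispenser lip; two batteries are visible in it, and the third is inferred, hidden under the gripper: the chute is empty, one visible cell rests on a support behind it, and the weight gain of 0.56 ± 0.2 N fits two or three cells.

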